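# Clear the steriliser tray: pacifiers to the case, clip to the box

## Robot

A 7-joint arm with a two-finger parallel gripper is mounted at the origin on the work surface. World frame = base frame: x ahead of the robot, y to its left, z up, the work surface at z = 0. Lengths are in m, angles in rad, forces in N, time in s.
With the tool pointing down it reaches from about 0.35 to 0.775 m from the base axis. Payload 3.1 kg.
Tool frame: the origin (TCP) lies midway between the tips of the shut fingers; the grasp point (between the pads) lies 19 mm behind it; x points along the fingers, y is the direction in which the jaws open and shut, and the axes are right-handed (so a half turn about x gives the same grasp; the last joint's range is limited). The gripper opens to 85 mm and grips with 20 to 120 N. Pads are 22 mm wide; open, the fingers measure 114 mm over their backs; the gripper's body (76 mm by 85 mm) begins 54 mm behind the grasp point. The pads swing forward as they close: fully open they stand 13 mm farther back than shut.
Start: joints at [-1.37, 0.311, 0.014, 1.512, -0.004, 1.319, -0.027], TCP at [0.132, 0.534, 0.208] pointing down, gripper open.
Joint ranges: [-2.7, 2.7], [-0.3, 1.91], [-1.27, 1.3], [0.12, 2.57], [-1.44, 4.58], [0.2, 2.03], [-3.05, 3.05]. Speed limits (rad/s): [2.79, 2.79, 3.14, 3.14, 3.14, 3.14, 3.14].

## Interface

Orientations are given as a 3x3 rotation matrix whose columns are the frame's x, y, z axes.
In Python, from bench import observe, capture, close_job gives the robot as it stands.
- The arm moves only by the tool apply_moves, never from a script. Its argument "commands" is a list that holds one entry, the list of rows, each a list of 7 numbers: the shift along the tool's x, y, z in mm, then the turn, a rotation vector about the tool's x, y, z in rad, then the finger opening in mm, from 0 to 85.4. A call has 1 to 20 rows; each row is the pose to reach, as a shift and turn from the pose measured when the call began, along the tool's axes at that moment; what a row does not reach only later rows make up. A row lasts 1/10 s, in which the tool goes at most 50 mm and 8.59 degrees, less where a joint would pass 70% of its speed; a pose out of reach is approached as far as the arm can. A call with a gripper value outside its range is refused whole. The fingers move at their own pace and stop on an object; "squeeze" is the grip in N (left out, the last holds). Time passes only in rows, so rows that repeat a pose let the fingers close. It gives the time, the measured TCP pose, the force and the opening at its end, in the units of the state.
- observe(): the state, without advancing time (a new reading comes with each control period).
- capture(name): name is "side" or "top"; returns a dict with "color" (480x640x3 uint8, red, green, blue), "fov_y" (degrees; the focal length in pixels is half the picture's height over the tangent of half this angle, whatever the lens; pixels are square), "cx", "cy" (the principal point, pixels), "R" (3x3) and "t" (3): a world point X has camera coordinates R X + t. Camera axes: x right, y down, z forward; pixel columns grow to the right and rows downward; lengths in m; the calibration is good to about 2 mm. A picture is of the moment at which its call begins. There is no depth.
- close_job(): hands the job in, once; it reports no verdict.
The state is a dict: "clock": time; "qpos": joint angles; "joint_vel": joint speeds; "tau": joint torques, N m; "position": TCP position; "ee_rot": TCP orientation; "wrist_force": force on the tool from outside, world axes, zero at the start; "wrist_torque": the same for the moment, N m; "gripper_width": finger opening in m.
Only numpy, scipy, OpenCV 4.12 (cv2) and the standard library are available. Lean on these libraries where they do the work, as an engineer would, in place of code of your own. Each camera call takes 0.05 s, during which the arm holds its last target. There are 200 camera calls.

## Task

The steriliser run is finished: collect both pacifiers from the grey tray into the clear case and put the bear clip in the small wooden box, then close the case's lid fully. The pacifiers are clean, so they must never touch the dresser top; leave the glass jar, the tongs and the lotion bottle standing or lying where they are.

Things in the scene. Friction and masses are not known exactly. Their poses are not given: they have to be found in the camera images.
- tray: Shallow grey tray, fixed to the dresser, 320 mm (own x) by 280 mm (own y), 20 mm tall, walls and floor 4 mm thick. Origin: centre of its underside, on the dresser top. Holds the two pacifiers, the bear clip and the jar, about 130 mm apart, in any order. A white steriliser, 180 mm tall, stands on the dresser beyond its right (-y) edge.
- pacifier_a: Mint silicone pacifier, one of two alike, standing teat up on its round white button (26 mm across, 8 mm tall). Origin: centre of its underside, own z up. Flat shield 50 mm long (own x) by 34 mm wide (own y), ends rounded, 8 to 14 mm above the origin; the 20 mm thick teat rises to 40 mm. Grip across the shield's 34 mm width. About 20 g. Starts in the tray, any yaw.
- pacifier_b: Mint silicone pacifier, the other of two alike, standing teat up on its round white button (26 mm across, 8 mm tall). Origin: centre of its underside, own z up. Flat shield 50 mm long (own x) by 34 mm wide (own y), ends rounded, 8 to 14 mm above the origin; the 20 mm thick teat rises to 40 mm. Grip across the shield's 34 mm width. About 20 g. Starts in the tray, any yaw.
- clip: Brown plastic bear-shaped clip (it does not open), lying flat, 14 mm thick, 62 mm long (own x). Bear's head, 32 mm across with two ears, towards +x; straight tail 18 mm wide (own y) with parallel sides from x = -30 mm to the head at about 0. Origin: on its underside near the middle; own z is up. About 25 g.
- clip_grip (a point): Point in the middle of the clip's tail, 14 mm from the origin towards the tail, 7 mm above the underside; grip here across the 18 mm width (clip's own y).
- case: Clear plastic pacifier case with an open top, fixed to the dresser, outside 110 mm (own x) by 140 mm (own y), 52 mm tall, walls and floor 4 mm thick. Origin: centre of its underside. Its own +x is the hinge side (away from the robot). Room for two pacifiers side by side along own y.
- case_in (a point): Centre of the case's inner floor, 4 mm above the dresser top; axes as the case's.
- lid (a joint): Angle of the case's lid, rad: 0 shut, grows as it opens up and back; 1.57 upright, stop at 2.0. Starts open, leaning away from the robot. Frosted pale-blue plate 110 by 140 mm, 5 mm thick, a small mint tab (look only) at its free edge. The stiff hinge stays where it is left; about 1 N at the free edge moves it. No latch.
- lid_hinge (a point): Middle of the lid's hinge line, on the case's +x rim, 52 mm above the dresser top. The hinge line runs along the case's y. These axes turn with the lid.
- lid_edge (a point): Middle of the lid's free edge on its outer face (upper face when shut), 110 mm from the hinge line.
- box: Small brown wooden open box, fixed to the dresser, 130 by 130 mm, 30 mm tall, walls and floor 6 mm thick. Origin: centre of its underside.
- box_in (a point): Centre of the wooden box's inner floor, 6 mm above the dresser top; axes as the box's.
- jar: Small glass jar with a steel cap, 44 mm across, 55 mm tall, standing in the tray. Bystander: leave it. Origin: centre of its underside.
- tongs: Steel tongs lying on the dresser beyond the case, about 185 mm long (own x), up to 45 mm wide, 14 mm tall. Bystander: leave them. Origin: underside, middle.
- lotion: White lotion bottle with a mint cap, 48 mm across, 130 mm tall, standing beyond the wooden box. Bystander: leave it. Origin: centre of its underside.
- dresser: White laminate dresser, its top is the work surface at z = 0. Origin: centre of the top surface.
Not all that is in view belongs to the job. Leave any purple look-alike of the pacifier_b alone. What is shaped like the pacifier_a but purple is not meant.

How it is judged:
On the way, in this order (a step that is already met when the one before it is completed fails the run):
1. both pacifiers lie in the case, the lid still open (x of pacifier_a in the frame of case_in between -0.045 and 0.045 m and y of pacifier_a in the frame of case_in between -0.06 and 0.06 m and z of each of pacifier_a, pacifier_b in the frame of case_in below 0.03 m and x of pacifier_b in the frame of case_in between -0.045 and 0.045 m and y of pacifier_b in the frame of case_in between -0.06 and 0.06 m and value of joint lid above 0.3 rad), for 0.2 s.
2. then the lid is fully shut (value of joint lid below 0.06 rad), for 0.2 s.
At the end, for the whole second after the job is handed in: Both pacifiers at rest in the case (within 45 mm in x, 60 mm in y of its floor centre, under 30 mm above it); the clip at rest in the wooden box (grip point within 52 mm in x and y of its floor centre, under 30 mm above it); the lid shut, below 0.06 rad (x of pacifier_a in the frame of case_in between -0.045 and 0.045 m and y of pacifier_a in the frame of case_in between -0.06 and 0.06 m and z of each of pacifier_a, pacifier_b in the frame of case_in below 0.03 m and x of pacifier_b in the frame of case_in between -0.045 and 0.045 m and y of pacifier_b in the frame of case_in between -0.06 and 0.06 m and x of clip_grip in the frame of box_in between -0.052 and 0.052 m and y of clip_grip in the frame of box_in between -0.052 and 0.052 m and z of clip_grip in the frame of box_in below 0.03 m and linear speed of each of pacifier_a, pacifier_b, clip below 0.02 m/s and value of joint lid below 0.06 rad); the robot touches nothing.
It fails at once if a pacifier touches the dresser top (contact force between any of pacifier_a, pacifier_b and dresser above 0.05 N).
It fails at once if the jar, the tongs or the lotion bottle is moved more than 30 mm, or the jar or the bottle is tipped over (distance of any of jar, tongs, lotion from where it was at the start of the episode above 0.03 m or angle between any of jar, lotion's own z axis and vertical above 0.5 rad).
It also fails if it takes over 72 s, if anything falls off the work surface, if the arm or the gripper's body presses on something with over 40 N, if the wrist force passes 120 N, or if a joint passes its speed limit or range.

## Working session

There is one attempt and no reset: what is moved stays moved. The work goes in short steps, Python scripts to look and compute and a tool call to move; the robot and the scene stay as the last step left them, time stands still between calls to the robot, and variables do not carry over. Pictures are saved under pics/ and viewed, about 8 in all and at most 12, crops included, and the job is handed in when it is done.

Besides the shell and the picture viewer there is one more tool, called after "Emit:" in YAML: its name, and indented under it one key for each argument. apply_moves: Moves the arm, as the interface text tells. Its arguments: {"type":"object","properties":{"commands":{"type":"array"},"squeeze":{"type":"number"}},"required":["commands"]}

```bash
mkdir -p pics; cat > h.py <<'E'
import numpy as np, cv2
from bench import observe, capture
def cam(n):
    c=capture(n); return c
def f(c): return 240/np.tan(np.radians(c["fov_y"])/2)
def px2w(c,u,v,z):
    R=np.array(c["R"]);t=np.array(c["t"]);F=f(c)
    d=R.T@np.array([(u-c["cx"])/F,(v-c["cy"])/F,1]);o=-R.T@t
    return o+d*(z-o[2])/d[2]
def w2px(c,X):
    p=np.array(c["R"])@np.array(X)+np.array(c["t"]);F=f(c)
    return np.array([c["cx"]+F*p[0]/p[2],c["cy"]+F*p[1]/p[2]])
def save(c,name,crop=None,s=1):
    im=cv2.cvtColor(c["color"],cv2.COLOR_RGB2BGR)
    if crop: x0,y0,x1,y1=crop; im=im[y0:y1,x0:x1]
    cv2.imwrite("pics/"+name,cv2.resize(im,None,fx=s,fy=s,interpolation=cv2.INTER_CUBIC))
E
python3 - <<'E'
from h import *
for n in("top","side"):
    c=cam(n); save(c,n+"0.png")
    print(n,c["fov_y"],c["cx"],c["cy"],np.round(c["R"],3).tolist(),np.round(c["t"],3))
o=observe();print(o)
E
```

```text
top 45.99897929579928 322.02520967763274 230.76526329703324 [[0.03, -0.999, 0.011], [-0.997, -0.031, -0.068], [0.068, -0.009, -0.998]] [-0.03   0.58   1.419]
side 42.816868234677 314.6962602692255 241.24017994216632 [[0.99, -0.144, 0.012], [-0.096, -0.717, -0.69], [0.108, 0.682, -0.724]] [-0.589  0.108  1.176]
{'clock': 0.1, 'qpos': array([-1.36970968,  0.31167133,  0.01397513,  1.51290167, -0.0043645 ,
        1.31919148, -0.02723247]), 'joint_vel': array([-1.80374071e-04, -1.64356351e-03,  4.51807075e-05, -2.12531587e-03,
       -7.78872194e-04, -4.61195453e-04,  4.05259635e-04]), 'tau': array([ 6.80882840e-04, -3.80856013e+01,  1.46526187e-01, -2.31244826e+01,
        1.23387630e-02,  8.07537697e-03,  2.68347708e-05]), 'position': array([0.13204829, 0.53319009, 0.20741364]), 'ee_rot': array([[-3.98579314e-04,  2.40340189e-01,  9.70688639e-01],
       [-2.10438242e-03,  9.70686366e-01, -2.40340490e-01],
       [-9.99997706e-01, -2.13849485e-03,  1.18872162e-04]]), 'wrist_force': array([-0.33057573, -0.2323963 , -0.14390569]), 'wrist_torque': array([ 0.01294902,  0.01586337, -0.03667304]), 'gripper_width': 0.08536365841711549}
```

View pics/top0.png

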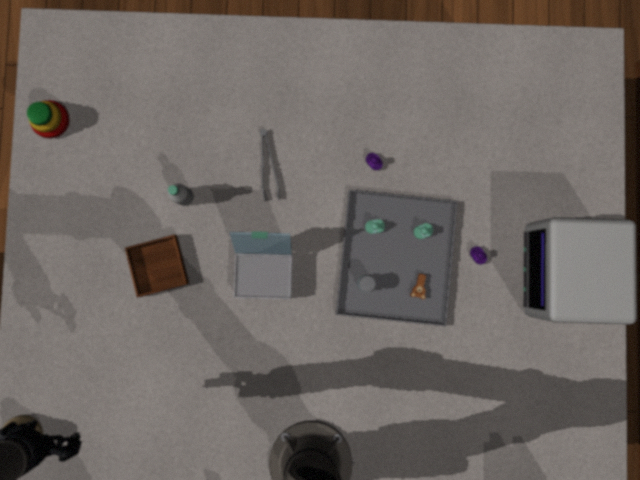

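View pics/side0.png

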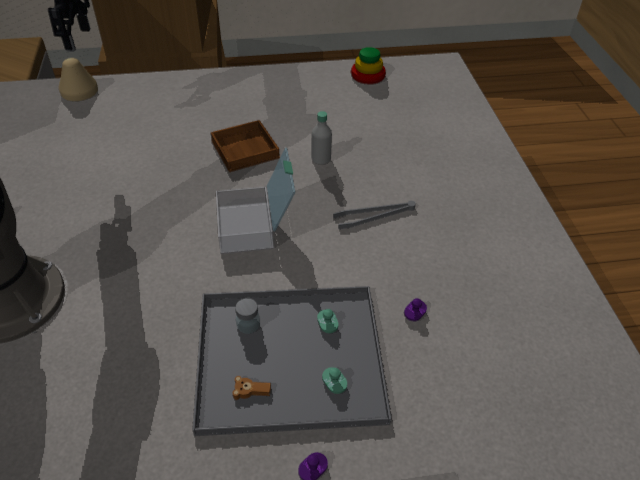

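Candidates in the top view are two mint pacifiers in the tray at (375,227) and (424,231), and purple look-alikes outside it at (374,161) and (479,256). I choose the mint ones. The clip is at (420,286), the jar at (367,283), the case at (264,275) with its lid open at the top edge, and the box at (158,266). Next is one close crop.

```bash
python3 - <<'E'
from h import *
c=cam("top"); s=cam("side")
R=lambda i,x0,y0,x1,y1,w,h: cv2.resize(cv2.cvtColor(i["color"],cv2.COLOR_RGB2BGR)[y0:y1,x0:x1],(w,h),interpolation=cv2.INTER_CUBIC)
a=R(c,340,180,460,330,400,500)  # x3.333
b=R(s,190,280,390,440,400,320)  # x2
d=R(s,200,110,300,260,120,180)
b=np.vstack([b,np.zeros((180,400,3),np.uint8)]); 
e=R(c,120,220,300,310,400,180); b[320:]=cv2.resize(cv2.convertScaleAbs(e,alpha=1.5),(400,180))
cv2.imwrite("pics/crop1.png",cv2.convertScaleAbs(np.hstack([a,b]),alpha=1.6))
def mask(im,lo,hi,box):
    h=cv2.cvtColor(im["color"],cv2.COLOR_RGB2HSV);m=cv2.inRange(h,lo,hi);x0,y0,x1,y1=box
    k=np.zeros_like(m);k[y0:y1,x0:x1]=m[y0:y1,x0:x1];return k
def comps(im,lo,hi,box,n):
    N,l,st,ce=cv2.connectedComponentsWithStats(mask(im,lo,hi,box))
    for i in range(1,N):
        if st[i,4]>25:
            ys,xs=np.where(l==i);r=cv2.minAreaRect(np.c_[xs,ys].astype(np.float32))
            print(n,np.round(ce[i],1),st[i],np.round(r[1],1),round(r[2],1))
comps(c,(65,60,40),(95,255,255),(345,195,455,320),"mint top")
comps(s,(65,60,40),(95,255,255),(200,290,390,430),"mint side")
comps(c,(3,100,40),(22,255,255),(345,195,455,320),"clip top")
comps(s,(3,100,40),(22,255,255),(200,290,390,430),"clip side")
comps(c,(3,80,20),(22,255,255),(120,225,200,305),"box top")
for n,u,v,z in(("pB",375,227,.02),("pR",424,231,.02),("clip",420,286,.014),("jar",367,283,.055),("trayTL",350,191,.02),("trayTR",459,201,.02),("trayBL",338,314,.02),("trayBR",446,323,.02),("caseBL",235,297,.052),("caseBR",292,298,.052),("caseTL",235,252,.052),("caseTR",292,252,.052),("boxc",158,266,.03)): print(n,np.round(px2w(c,u,v,z),3))
E
```

```text
mint top [374.5 225.9] [365 220  20  13 216] [12. 19.] 90.0
mint top [423.  230.7] [414 223  19  16 224] [13.1 19.1] 69.4
mint side [327.5 320.7] [317 309  21  24 376] [24.3 18.3] 71.6
mint side [334.4 380. ] [322 367  25  27 461] [28.3 20. ] 56.3
clip top [419.3 286.8] [411 274  15  24 221] [13.5 23.2] 9.5
clip side [250.3 388.3] [233 376  38  24 536] [36.3 23.3] 8.1
box top [156.4 265.6] [ 126  235   63   62 2748] [51.5 54.2] 75.1
pB [ 0.595 -0.147  0.02 ]
pR [ 0.588 -0.272  0.02 ]
clip [ 0.448 -0.266  0.014]
jar [ 0.453 -0.127  0.055]
trayTL [ 0.685 -0.081  0.02 ]
trayTR [ 0.668 -0.361  0.02 ]
trayBL [ 0.372 -0.059  0.02 ]
trayBR [ 0.357 -0.332  0.02 ]
caseBL [0.408 0.197 0.052]
caseBR [0.41  0.057 0.052]
caseTL [0.519 0.202 0.052]
caseTR [0.523 0.061 0.052]
boxc [0.479 0.396 0.03 ]
```

View pics/crop1.png

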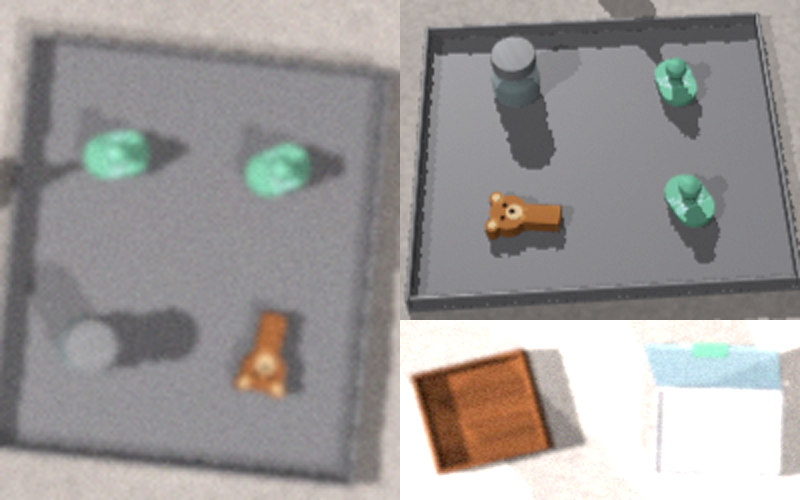

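The crop confirms both mint pacifiers are in the tray. The left one's long axis is nearly along the image row and the right one is tilted about 20°. The bear's head points toward the robot. I'll fit poses in both views.

```bash
cat > fit.py <<'E'
from h import *
from scipy.optimize import minimize
def circ(x,r,z,n=24): a=np.linspace(0,2*np.pi,n);return np.c_[x+r*np.cos(a),r*np.sin(a),0*a+z]
def both(p,z0,z1): return [np.c_[p[:,:2],0*p[:,0]+z] for z in(z0,z1)]
stad=np.vstack([circ(-8,17,0),circ(8,17,0)])
PAC=[np.vstack(both(stad,.8e1,14)),np.vstack(both(circ(0,10,0),14,38))]
tail=np.array([[-30,-9,0],[-30,9,0],[4,9,0],[4,-9,0]],float)
CLIP=[np.vstack(both(tail,0,14)),np.vstack(both(circ(14,16,0),0,14))]
BOX=[np.vstack(both(np.array([[-65,-65,0],[65,-65,0],[65,65,0],[-65,65,0]],float),0,30))]
def render(c,parts,p,z):
    m=np.zeros((960*2,1280*2),np.uint8);R=np.array([[np.cos(p[2]),-np.sin(p[2])],[np.sin(p[2]),np.cos(p[2])]])
    for q in parts:
        W=np.c_[q[:,:2]/1e3@R.T+p[:2],q[:,2]/1e3+z]
        u=np.array([w2px(c,w) for w in W])
        cv2.fillConvexPoly(m,cv2.convexHull(np.round((u*4+1.5)*16).astype(np.int32)),255,shift=4)
    return cv2.resize(m,(640,480),interpolation=cv2.INTER_AREA)/255.
def soft(c,lo,hi,ctr,r):
    m=cv2.inRange(cv2.cvtColor(c["color"],cv2.COLOR_RGB2HSV),lo,hi)/255.
    k=np.zeros_like(m);u,v=map(int,ctr);k[v-r:v+r,u-r:u+r]=m[v-r:v+r,u-r:u+r];return k
def fit(views,parts,x0,z,yaws):
    best=None
    cost=lambda p:sum(np.abs(render(c,parts,(p[0]/100,p[1]/100,p[2]),z)-m).sum() for c,m in views)
    for y in yaws:
        r=minimize(cost,[x0[0]*100,x0[1]*100,y],method="Nelder-Mead",options=dict(initial_simplex=np.array([[0,0,0],[.8,0,0],[0,.8,0],[0,0,.35]])+[x0[0]*100,x0[1]*100,y],maxiter=70))
        if best is None or r.fun<best.fun: best=r
    return np.round([best.x[0]/100,best.x[1]/100,best.x[2]],4),round(best.fun,1)
MINT=((60,50,25),(98,255,255));BR=((3,90,25),(24,255,255))
E
python3 - <<'E'
from fit import *
T=cam("top");S=cam("side")
def V(col,a,b,r):
    return [(T,soft(T,*col,a,r)),(S,soft(S,*col,b,r+4))]
for n,parts,col,a,b,x0,z,ys in(("PL",PAC,MINT,(375,226),(328,320),(.59,-.147),.004,(1.4,1.9,2.4)),("PR",PAC,MINT,(423,230),(335,380),(.585,-.27),.004,(1.2,1.7,2.2)),("clip",CLIP,BR,(419,286),(250,388),(.448,-.266),.004,(3.0,3.4)),):
    for vv in (V(col,a,b,18),):
        print(n,*fit(vv,parts,x0,z,ys),*fit(vv[:1],parts,x0,z,ys[1:2]),*fit(vv[1:],parts,x0,z,ys[1:2]))
vv=[(T,soft(T,*BR,(158,266),40)),(S,soft(S,*BR,(245,146),40))]
print("box",*fit(vv,BOX,(.48,.396),0,(.26,)),*fit(vv[:1],BOX,(.48,.396),0,(.26,)))
# side view case points
for n,u,v,z in(("cBL",217,191,.052),("cBR",219,233,.052),("cTR",272,232,.052),("tray",205,292,.02),("tray",372,290,.02),("tray",196,430,.02),("tray",387,425,.02),("jar",247,304,.055)): print(n,np.round(px2w(S,u,v,z),3))
E
```

```text
PL [ 0.597  -0.1475  1.7273] 57.0 [ 0.5977 -0.1462  1.6876] 15.5 [ 0.5969 -0.1481  1.7434] 33.1
PR [ 0.5889 -0.2715  1.945 ] 56.2 [ 0.5896 -0.2706  1.9928] 13.5 [ 0.5886 -0.2719  1.9625] 32.5
clip [ 0.4488 -0.2661  2.9517] 156.2 [ 0.4488 -0.265   2.9425] 37.8 [ 0.4488 -0.2662  2.948 ] 113.2
box [0.4797 0.4022 0.2903] 292.6 [0.4797 0.4027 0.2809] 172.0
cBL [0.41  0.196 0.052]
cBR [0.41  0.069 0.052]
cTR [0.516 0.058 0.052]
tray [ 0.376 -0.054  0.02 ]
tray [ 0.692 -0.091  0.02 ]
tray [ 0.356 -0.334  0.02 ]
tray [ 0.658 -0.368  0.02 ]
jar [ 0.453 -0.12   0.055]
```

```bash
cat > rel.py <<'E'
import sys,numpy as np
from scipy.spatial.transform import Rotation as Ro
from bench import observe
o=observe();R=np.array(o["ee_rot"]);p=np.array(o["position"])
print("t",round(o["clock"],2),"p",p.round(4),"yaw",round(np.arctan2(R[1,1],R[0,1]),3),"w",round(o["gripper_width"],4),"F",np.round(o["wrist_force"],1),"q7",round(o["qpos"][6],2))
for a in sys.argv[1:]:
    x,y,z,w=map(float,a.split(","))
    Y=np.array([np.cos(w),np.sin(w),0]);X=np.array([0,0,-1.]);T=np.c_[X,Y,np.cross(X,Y)]
    print(a,(R.T@(np.array([x,y,z])-p)*1e3).round(1),Ro.from_matrix(R.T@T).as_rotvec().round(3))
E
python3 rel.py .597,-.1475,.2,.156 .597,-.1475,.09,.156 .597,-.1475,.007,.156
```

```text
t 0.3 p [0.1322 0.5336 0.208 ] yaw 1.328 w 0.0856 F [ 0.1 -0.8 -0.1] q7 -0.03
.597,-.1475,.2,.156 [   8.5 -549.4  614.9] [1.172e+00 1.000e-03 1.000e-03]
.597,-.1475,.09,.156 [ 118.5 -549.3  614.9] [1.172e+00 1.000e-03 1.000e-03]
.597,-.1475,.007,.156 [ 201.5 -549.3  614.9] [1.172e+00 1.000e-03 1.000e-03]
```

Emit:
apply_moves:
  commands:
    - [[8,-549,615,1.172,0.001,0.001,60],[8,-549,615,1.172,0.001,0.001,60],[8,-549,615,1.172,0.001,0.001,60],[8,-549,615,1.172,0.001,0.001,60],[8,-549,615,1.172,0.001,0.001,60],[8,-549,615,1.172,0.001,0.001,60],[8,-549,615,1.172,0.001,0.001,60],[8,-549,615,1.172,0.001,0.001,60],[8,-549,615,1.172,0.001,0.001,60],[8,-549,615,1.172,0.001,0.001,60],[8,-549,615,1.172,0.001,0.001,60],[8,-549,615,1.172,0.001,0.001,60],[8,-549,615,1.172,0.001,0.001,60],[8,-549,615,1.172,0.001,0.001,60],[8,-549,615,1.172,0.001,0.001,60],[8,-549,615,1.172,0.001,0.001,60],[8,-549,615,1.172,0.001,0.001,60],[8,-549,615,1.172,0.001,0.001,60],[80,-549,615,1.172,0.001,0.001,60],[110,-549,615,1.172,0.001,0.001,60]]
  squeeze: 20

```text
clock: 2.3
position: [0.5989, -0.1466, 0.1011]
ee_rot: [[0.005, 0.988, 0.157], [0.001, 0.157, -0.988], [-1.0, 0.005, 0.0]]
wrist_force: [0.3, 0.8, -0.2]
gripper_width: 0.0597
```

```bash
python3 rel.py .597,-.1475,.05,.156 .597,-.1475,.007,.156
```

```text
t 2.3 p [ 0.5989 -0.1466  0.1011] yaw 0.157 w 0.0597 F [ 0.3  0.8 -0.2] q7 0.66
.597,-.1475,.05,.156 [51.1 -2.3  0.6] [ 0.001  0.    -0.005]
.597,-.1475,.007,.156 [94.1 -2.5  0.6] [ 0.001  0.    -0.005]
```

Emit:
apply_moves:
  commands:
    - [[51,-2,1,0,0,0,55],[80,-2,1,0,0,0,52],[94,-2,1,0,0,0,52],[94,-2,1,0,0,0,52],[94,-2,1,0,0,0,25],[94,-2,1,0,0,0,25],[94,-2,1,0,0,0,25],[94,-2,1,0,0,0,25],[94,-2,1,0,0,0,25],[80,-2,1,0,0,0,25],[60,-2,1,0,0,0,25],[20,-2,1,0,0,0,25],[-30,-2,1,0,0,0,25],[-60,-2,1,0,0,0,25],[-60,-2,1,0,0,0,25]]
  squeeze: 25

```text
clock: 3.8
position: [0.6005, -0.1501, 0.1684]
ee_rot: [[0.017, 0.988, 0.156], [-0.003, 0.156, -0.988], [-1.0, 0.017, 0.005]]
wrist_force: [0.3, 0.2, 0.3]
gripper_width: 0.025
```

```bash
python3 - <<'E'
from h import *
S=cam("side");u=w2px(S,observe()["position"]).astype(int);print(u)
a=max(u[1]-80,0);b=max(u[0]-80,0);save(S,"g1.png",(b,a,b+160,a+140),3)
E
python3 rel.py .465,.162,.16,.035 .465,.162,.06,.035
```

```text
[331 267]
t 3.85 p [ 0.5987 -0.1492  0.1652] yaw 0.157 w 0.0251 F [ 0.1 -0.9 -1.1] q7 0.64
.465,.162,.16,.035 [   3.3  -83.5 -328.2] [ 0.122  0.002 -0.012]
.465,.162,.06,.035 [ 103.3  -84.7 -328.5] [ 0.122  0.002 -0.012]
```

View pics/g1.png

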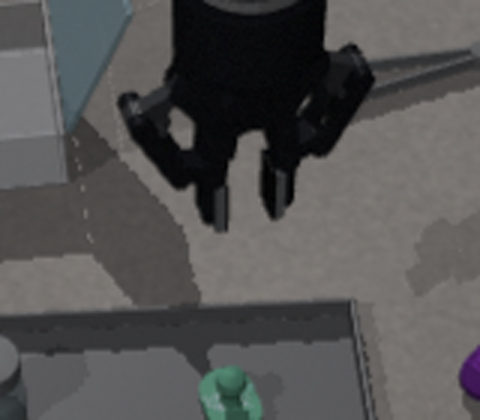

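The side crop shows the fingers empty at about (331,265), with the pacifier still standing at (328,320). I'll descend again and check the depth before closing.

Emit:
apply_moves:
  commands:
    - [[50,-1,-1,0,0,0,52],[100,-1,-1,0,0,0,52],[135,-1,-1,0,0,0,52],[158,-1,-1,0,0,-0.01,52],[158,-1,-1,0,0,-0.01,52],[158,-1,-1,0,0,-0.01,52]]

```text
clock: 4.45
position: [0.599, -0.1485, 0.0069]
ee_rot: [[0.001, 0.988, 0.156], [-0.003, 0.156, -0.988], [-1.0, 0.001, 0.003]]
wrist_force: [0.4, -0.1, 0.6]
gripper_width: 0.0518
```

```bash
python3 rel.py .597,-.1475,.007,.156; python3 - <<'E'
from h import *
S=cam("side");save(S,"g2.png",(260,240,400,360),4)
E
```

```text
t 4.45 p [ 0.599  -0.1485  0.0069] yaw 0.157 w 0.0518 F [ 0.4 -0.1  0.6] q7 0.72
.597,-.1475,.007,.156 [-0.1 -1.8 -1.3] [ 0.001  0.003 -0.001]
```

View pics/g2.png

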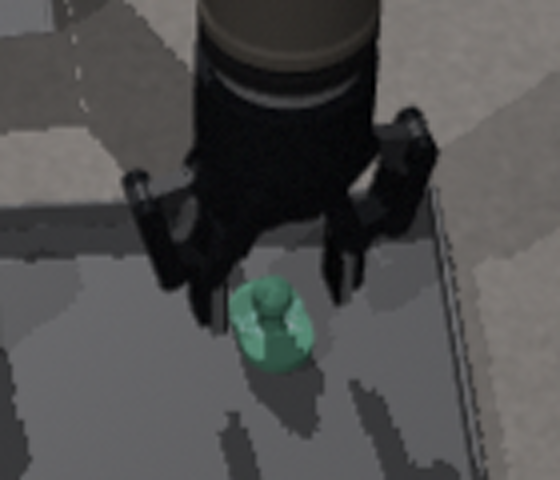

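The crop shows the fingers straddling the shield, with tips at about crop (215,330) and (345,300). I'll close here and read the width.

Emit:
apply_moves:
  commands:
    - [[0,-2,-1,0,0,0,28],[0,-2,-1,0,0,0,28],[0,-2,-1,0,0,0,28],[0,-2,-1,0,0,0,28],[0,-2,-1,0,0,0,28],[0,-2,-1,0,0,0,28]]

```text
clock: 5.1
position: [0.598, -0.1483, 0.0083]
ee_rot: [[0.004, 0.988, 0.156], [-0.003, 0.156, -0.988], [-1.0, 0.003, 0.004]]
wrist_force: [-0.2, -0.0, 0.4]
gripper_width: 0.0279
```

```bash
python3 rel.py; python3 - <<'E'
from h import *
S=cam("side");save(S,"g3.png",(280,260,380,350),5)
p=observe()["position"]
for z in(0,.01,.02,.03): print(((w2px(S,[p[0],p[1],p[2]+z])-[280,260])*5).round())
print(((w2px(S,[.597,-.1475,.015])-[280,260])*5).round())
E
```

```text
t 5.1 p [ 0.598  -0.1483  0.0083] yaw 0.157 w 0.0279 F [-0.2 -0.   0.4] q7 0.72
[240. 315.]
[240. 299.]
[241. 283.]
[242. 266.]
[237. 303.]
```

View pics/g3.png

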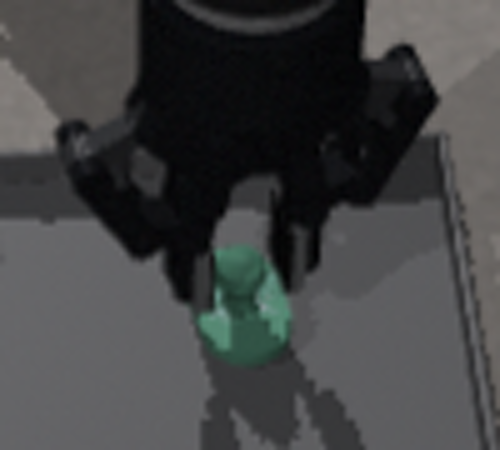

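The pads closed to 28 mm above the shield, with the tips about 10 mm higher than the TCP. I'll reopen, go 10 mm lower and close again.

Emit:
apply_moves:
  commands:
    - [[0,-1,-1,0,0,0,52],[0,-1,-1,0,0,0,52],[0,-1,-1,0,0,0,52],[5,-1,-1,0,0,0,52],[10,-1,-1,0,0,0,52],[10,-1,-1,0,0,0,52],[10,-1,-1,0,0,0,26],[10,-1,-1,0,0,0,26],[10,-1,-1,0,0,0,26],[10,-1,-1,0,0,0,26],[10,-1,-1,0,0,0,26],[10,-1,-1,0,0,0,26]]
  squeeze: 25

```text
clock: 6.35
position: [0.5969, -0.1475, -0.0017]
ee_rot: [[0.004, 0.988, 0.156], [-0.003, 0.156, -0.988], [-1.0, 0.003, 0.004]]
wrist_force: [-0.5, 0.5, -1.0]
gripper_width: 0.026
```

```bash
python3 rel.py .597,-.1475,.16,.035 .463,.162,.16,.035
```

```text
t 6.35 p [ 0.5969 -0.1475 -0.0017] yaw 0.157 w 0.026 F [-0.5  0.5 -1. ] q7 0.72
.597,-.1475,.16,.035 [-161.7    0.6    0.6] [ 0.122  0.004 -0.003]
.463,.162,.16,.035 [-163.2  -83.4 -326. ] [ 0.122  0.004 -0.003]
```

```bash
python3 - <<'E'
from h import *
S=cam("side");T=cam("top");p=observe()["position"]
R=lambda i,x0,y0,x1,y1,w,h: cv2.resize(cv2.cvtColor(i["color"],cv2.COLOR_RGB2BGR)[y0:y1,x0:x1],(w,h),interpolation=cv2.INTER_CUBIC)
cv2.imwrite("pics/g4.png",cv2.convertScaleAbs(np.hstack([R(S,290,270,370,350,480,480),R(T,350,200,400,250,300,300).repeat(1,0) if 0 else cv2.copyMakeBorder(R(T,345,195,405,255,300,300),0,180,0,0,0)]),alpha=1.7))
for z in(0,.01,.02): print(((w2px(S,[p[0],p[1],p[2]+z])-[290,270])*6).round())
E
```

```text
[223. 336.]
[224. 317.]
[225. 297.]
```

View pics/g4.png

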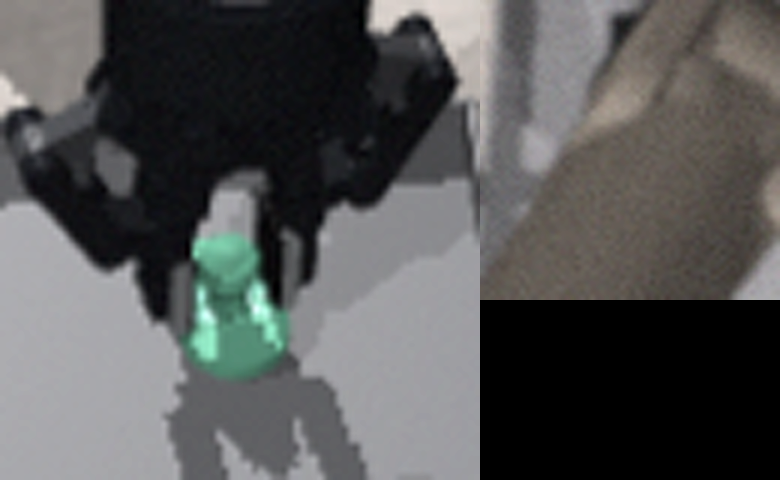

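The side crop shows the pads beside the teat, with their lower ends about level with the top of the shield (bottoms near crop y 305–345). The fingers are still too high, so I'll go lower in small steps and watch the force.

Emit:
apply_moves:
  commands:
    - [[0,0,0,0,0,0,52],[0,0,0,0,0,0,52],[0,0,0,0,0,0,52],[3,0,0,0,0,0,52],[6,0,0,0,0,0,52],[8,0,0,0,0,0,52],[8,0,0,0,0,0,52]]

```text
clock: 7.15
position: [0.5965, -0.1474, -0.0104]
ee_rot: [[0.003, 0.988, 0.156], [-0.003, 0.156, -0.988], [-1.0, 0.002, 0.003]]
wrist_force: [0.5, -1.0, 0.2]
gripper_width: 0.0523
```

Emit:
apply_moves:
  commands:
    - [[0,0,0,0,0,0,28],[0,0,0,0,0,0,28],[0,0,0,0,0,0,28],[0,0,0,0,0,0,28],[0,0,0,0,0,0,28]]

```text
clock: 7.65
position: [0.5965, -0.1474, -0.0103]
ee_rot: [[0.003, 0.988, 0.156], [-0.003, 0.156, -0.988], [-1.0, 0.002, 0.004]]
wrist_force: [1.2, -0.4, -0.8]
gripper_width: 0.033
```

The grip now holds at 33 mm. I'll go 4 mm deeper for a firmer hold, then lift.

Emit:
apply_moves:
  commands:
    - [[0,0,0,0,0,0,48],[0,0,0,0,0,0,48],[2,0,0,0,0,0,48],[4,0,0,0,0,0,48],[4,0,0,0,0,0,28],[4,0,0,0,0,0,28],[4,0,0,0,0,0,28],[4,0,0,0,0,0,28],[4,0,0,0,0,0,28],[-10,0,0,0,0,0,28],[-30,0,0,0,0,0,28],[-70,0,0,0,0,0,28],[-120,0,0,0,0,0,28],[-160,0,0,0,0,0,28],[-160,0,0,0,0,0,28]]

```text
clock: 9.15
position: [0.6006, -0.1495, 0.1584]
ee_rot: [[0.018, 0.988, 0.156], [-0.007, 0.156, -0.988], [-1.0, 0.016, 0.01]]
wrist_force: [0.1, 0.0, 0.1]
gripper_width: 0.033
```

```bash
python3 rel.py .463,.162,.15,.035 .463,.162,-.011,.035;  python3 - <<'E'
from fit import *
S=cam("side");T=cam("top");p=observe()["position"]
for n,c in(("side",S),("top",T)):
    u=w2px(c,p);m=soft(c,*MINT,(328,320) if n=="side" else (375,226),14);print(n,u.round(),"mint at old spot",m.sum())
    print("mint near hand",soft(c,*MINT,u,25).sum(), np.argwhere(soft(c,*MINT,u,25)>0).mean(0)[::-1].round(1))
# fit lid: tab in both views
for c,ctr in((T,(260,236)),(S,(288,167))):
    m=np.argwhere(soft(c,*MINT,ctr,9)>0);print("tab",len(m),m.mean(0)[::-1].round(1))
E
```

```text
t 9.15 p [ 0.6006 -0.1495  0.1584] yaw 0.157 w 0.033 F [0.1 0.  0.1] q7 0.64
.463,.162,.15,.035 [   3.7  -87.5 -329.2] [ 0.121  0.009 -0.017]
.463,.162,-.011,.035 [ 164.7  -90.1 -330.8] [ 0.121  0.009 -0.017]
side [330. 272.] mint at old spot 0.0
mint near hand 421.0 [332.8 258.5]
top [381. 222.] mint at old spot 0.0
mint near hand 0.0 [nan nan]
tab 125 [259.2 235.4]
tab 156 [285.9 166.9]<stdin>:5: RuntimeWarning: Mean of empty slice.
  ret = um.true_divide(
```

```bash
python3 - <<'E'
from h import *
from scipy.optimize import least_squares
S=cam("side");T=cam("top")
r=least_squares(lambda X:np.r_[w2px(T,X)-[259.2,235.4],w2px(S,X)-[285.9,166.9]],[.54,.13,.16]);print(r.x.round(4),r.fun.round(1))
E
```

```text
[0.5553 0.133  0.1551] [-0.   0.4  0.4 -0. ]
```

The pacifier is held. The lid tab triangulates to (0.555,0.133,0.155), so the lid angle is about 1.89. I'll route around the robot side of the lid.

Emit:
apply_moves:
  commands:
    - [[4,-64,-60,0.06,0.005,-0.01,28],[4,-128,-121,0.12,0.009,-0.017,28],[4,-128,-121,0.12,0.009,-0.017,28],[4,-128,-121,0.12,0.009,-0.017,28],[4,-128,-121,0.12,0.009,-0.017,28],[4,-118,-180,0.121,0.009,-0.017,28],[4,-108,-230,0.121,0.009,-0.017,28],[4,-100,-280,0.121,0.009,-0.017,28],[4,-92,-330,0.121,0.009,-0.017,28],[4,-92,-330,0.121,0.009,-0.017,28],[4,-92,-330,0.121,0.009,-0.017,28],[4,-92,-330,0.121,0.009,-0.017,28]]

```text
clock: 10.55
position: [0.4531, 0.1629, 0.1434]
ee_rot: [[-0.018, 0.999, 0.033], [0.002, 0.034, -0.999], [-1.0, -0.018, -0.003]]
wrist_force: [1.5, -0.4, -0.5]
gripper_width: 0.0331
```

```bash
python3 rel.py .459,.162,.06,.035 .459,.162,-.013,.035
```

```text
t 10.55 p [0.4531 0.1629 0.1434] yaw 0.034 w 0.0331 F [ 1.5 -0.4 -0.5] q7 -0.17
.459,.162,.06,.035 [83.3  7.4  1.3] [-0.001 -0.003  0.018]
.459,.162,-.013,.035 [156.2   8.7   1.6] [-0.001 -0.003  0.018]
```

Emit:
apply_moves:
  commands:
    - [[40,7,1,0,-0.003,0.018,28],[80,7,1,0,-0.003,0.018,28],[100,8,1,0,-0.003,0.018,28],[120,8,2,0,-0.003,0.018,28],[135,8,2,0,-0.003,0.018,28],[145,8,2,0,-0.003,0.018,28],[150,8,2,0,-0.003,0.018,28],[155,8,2,0,-0.003,0.018,28],[155,8,2,0,-0.003,0.018,28]]

```text
clock: 11.45
position: [0.4585, 0.1611, -0.0117]
ee_rot: [[0.0, 0.999, 0.033], [-0.0, 0.033, -0.999], [-1.0, 0.0, 0.0]]
wrist_force: [-0.6, -0.1, -0.1]
gripper_width: 0.0333
```

Emit:
apply_moves:
  commands:
    - [[1,0,0,0,0,0,44],[1,0,0,0,0,0,44],[1,0,0,0,0,0,44],[-20,0,0,0,0,0,44],[-60,0,0,0,0,0,44],[-110,0,0,0,0,0,44],[-165,0,0,0,0,0,44],[-165,0,0,0,0,0,44],[-165,0,0,0,0,0,44]]

```text
clock: 12.35
position: [0.4599, 0.1617, 0.1552]
ee_rot: [[0.004, 0.999, 0.033], [0.003, 0.033, -0.999], [-1.0, 0.004, -0.003]]
wrist_force: [-1.3, 0.3, -1.1]
gripper_width: 0.0442
```

```bash
python3 rel.py .455,-.05,.16,.2 .589,-.2715,.14,.374;  python3 - <<'E'
from fit import *
S=cam("side");m=soft(S,*MINT,(245,210),30);print("mint in case",m.sum(),np.argwhere(m>0).mean(0)[::-1].round(1) if m.any() else 0, w2px(S,[.459,.162,.02]).round())
m=soft(S,*MINT,(335,380),20);print(m.sum())
print(*fit([(S,soft(S,*MINT,(335,380),20))],PAC,(.589,-.2715),.004,(1.95,)))
save(S,"c1.png",(190,130,330,270),4)
E
```

```text
t 12.35 p [0.4599 0.1617 0.1552] yaw 0.033 w 0.0442 F [-1.3  0.3 -1.1] q7 -0.18
.455,-.05,.16,.2 [ -5.4 -11.9 211.4] [-0.167 -0.002 -0.005]
.589,-.2715,.14,.374 [ 14.6 114.6 437.3] [-0.341 -0.002 -0.005]
mint in case 335.0 [248.8 209.6] [242. 211.]
487.0
[ 0.5886 -0.2719  1.9625] 31.4
```

View pics/c1.png

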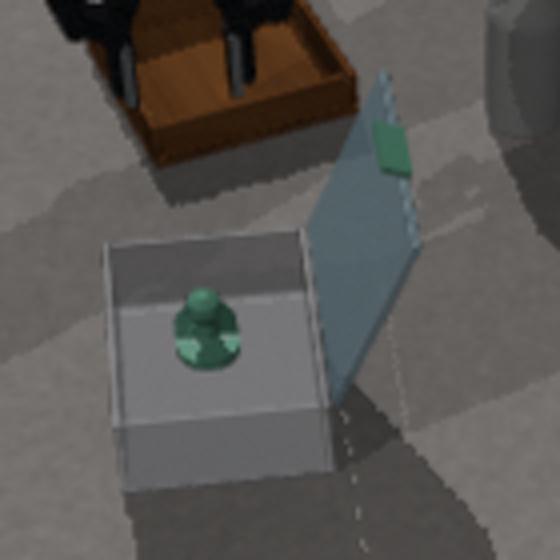

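The crop shows pacifier 1 standing upright in the case at crop (207,335), with the lid still open. Next is pacifier 2.

Emit:
apply_moves:
  commands:
    - [[-5,-5,60,0,0,0,52],[-5,-12,120,-0.1,0,0,52],[-5,-12,170,-0.15,0,0,52],[-5,-12,211,-0.2,0,0,52],[-5,20,260,-0.25,-0.002,-0.005,52],[-5,50,310,-0.3,-0.002,-0.005,52],[5,80,360,-0.341,-0.002,-0.005,52],[15,100,400,-0.341,-0.002,-0.005,52],[15,114,437,-0.341,-0.002,-0.005,52],[15,114,437,-0.341,-0.002,-0.005,52],[50,114,437,-0.341,-0.002,-0.005,52],[85,114,437,-0.341,-0.002,-0.005,52],[85,114,437,-0.341,-0.002,-0.005,52],[85,114,437,-0.341,-0.002,-0.005,52]]

```text
clock: 13.8
position: [0.5853, -0.2708, 0.066]
ee_rot: [[-0.008, 0.931, 0.365], [-0.001, 0.365, -0.931], [-1.0, -0.008, -0.003]]
wrist_force: [0.5, -0.3, 1.4]
gripper_width: 0.0522
```

```bash
python3 rel.py .589,-.2717,.03,.374 .589,-.2717,-.014,.374
```

```text
t 13.8 p [ 0.5853 -0.2708  0.066 ] yaw 0.374 w 0.0522 F [ 0.5 -0.3  1.4] q7 1.11
.589,-.2717,.03,.374 [36.   3.5  2.3] [-0.    -0.003  0.008]
.589,-.2717,-.014,.374 [80.   3.8  2.4] [-0.    -0.003  0.008]
```

Emit:
apply_moves:
  commands:
    - [[15,4,2,0,-0.003,0.008,52],[35,4,2,0,-0.003,0.008,52],[60,4,2,0,-0.003,0.008,52],[72,4,2,0,-0.003,0.008,52],[80,4,2,0,-0.003,0.008,50],[80,4,2,0,-0.003,0.008,50],[80,4,2,0,-0.003,0.008,28],[80,4,2,0,-0.003,0.008,28],[80,4,2,0,-0.003,0.008,28],[80,4,2,0,-0.003,0.008,28],[80,4,2,0,-0.003,0.008,28]]

```text
clock: 14.9
position: [0.5902, -0.272, -0.0125]
ee_rot: [[0.003, 0.931, 0.365], [-0.002, 0.365, -0.931], [-1.0, 0.002, 0.003]]
wrist_force: [-0.1, -0.2, 5.9]
gripper_width: 0.0329
```

Emit:
apply_moves:
  commands:
    - [[-15,0,0,0,0,0,28],[-40,0,0,0,0,0,28],[-80,0,0,0,0,0,28],[-125,0,0,0,0,0,28],[-165,0,0,0,0,0,28],[-165,0,0,0,0,0,28],[-165,0,0,0,0,0,28]]

```text
clock: 15.6
position: [0.59, -0.2721, 0.1543]
ee_rot: [[0.005, 0.931, 0.365], [-0.002, 0.365, -0.931], [-1.0, 0.004, 0.004]]
wrist_force: [-0.1, 0.1, -1.0]
gripper_width: 0.0329
```

```bash
python3 rel.py .45,-.05,.155,.2 .455,.097,.15,.035
```

```text
t 15.6 p [ 0.59   -0.2721  0.1543] yaw 0.374 w 0.0329 F [-0.1  0.1 -1. ] q7 1.07
.45,-.05,.155,.2 [  -2.   -49.3 -257.9] [ 0.174  0.004 -0.004]
.455,.097,.15,.035 [   2.6    9.  -393. ] [ 0.339  0.004 -0.005]
```

Emit:
apply_moves:
  commands:
    - [[-2,-10,-50,0.04,0,0,28],[-2,-20,-100,0.08,0,0,28],[-2,-30,-150,0.12,0.004,-0.004,28],[-2,-40,-200,0.16,0.004,-0.004,28],[-2,-49,-258,0.2,0.004,-0.004,28],[-2,-49,-258,0.24,0.004,-0.004,28],[0,-25,-310,0.3,0.004,-0.004,28],[0,-5,-355,0.339,0.004,-0.004,28],[2,9,-393,0.339,0.004,-0.004,28],[2,9,-393,0.339,0.004,-0.004,28],[2,9,-393,0.339,0.004,-0.004,28],[2,9,-393,0.339,0.004,-0.004,28]]

```text
clock: 16.8
position: [0.4541, 0.0953, 0.1498]
ee_rot: [[-0.001, 0.999, 0.033], [-0.001, 0.033, -0.999], [-1.0, -0.001, 0.001]]
wrist_force: [0.2, -0.3, 0.2]
gripper_width: 0.0332
```

```bash
python3 rel.py .46,.097,.06,.035 .46,.097,-.011,.035; python3 - <<'E'
from fit import *
S=cam("side");p=observe()["position"];u=w2px(S,p);m=soft(S,*MINT,u,16);print(u,m.sum(),np.argwhere(m>0).mean(0)[::-1])
E
```

```text
t 16.8 p [0.4541 0.0953 0.1498] yaw 0.033 w 0.0332 F [ 0.2 -0.3  0.2] q7 -0.04
.46,.097,.06,.035 [89.8  6.1 -1.6] [-0.002  0.001  0.001]
.46,.097,-.011,.035 [160.8   6.2  -1.6] [-0.002  0.001  0.001]
[236.56725038 185.73799067] 236.0 [234.71610169 176.30508475]
```

Emit:
apply_moves:
  commands:
    - [[40,6,-2,0,0,0,28],[80,6,-2,0,0,0,28],[110,6,-2,0,0,0,28],[130,6,-2,0,0,0,28],[145,6,-2,0,0,0,28],[153,6,-2,0,0,0,28],[160,6,-2,0,0,0,28],[161,6,-2,0,0,0,28],[161,6,-2,0,0,0,28],[161,6,-2,0,0,0,44],[161,6,-2,0,0,0,44],[161,6,-2,0,0,0,44],[140,6,-2,0,0,0,44],[100,6,-2,0,0,0,44],[50,6,-2,0,0,0,44],[0,6,-2,0,0,0,44],[-10,6,-2,0,0,0,44]]

```text
clock: 18.55
position: [0.4648, 0.0975, 0.1659]
ee_rot: [[0.01, 0.999, 0.031], [0.004, 0.031, -1.0], [-1.0, 0.011, -0.003]]
wrist_force: [0.0, 0.2, 0.4]
gripper_width: 0.0443
```

```bash
python3 rel.py .46,-.03,.16,-.9 .4626,-.2687,.15,-1.76 .4626,-.2687,.07,-1.76;  python3 - <<'E'
from fit import *
S=cam("side")
save(S,"c2.png",(190,130,330,270),4)
print(*fit([(S,soft(S,*BR,(250,388),22))],CLIP,(.449,-.266),.004,(2.95,)))
E
```

```text
t 18.55 p [0.4648 0.0975 0.1659] yaw 0.031 w 0.0443 F [0.  0.2 0.4] q7 -0.03
.46,-.03,.16,-.9 [  5.4  -8.9 127.4] [ 0.931 -0.008 -0.008]
.4626,-.2687,.15,-1.76 [ 14.5 -13.9 366.1] [ 1.791 -0.012 -0.004]
.4626,-.2687,.07,-1.76 [ 94.5 -14.7 366.3] [ 1.791 -0.012 -0.004]
[ 0.4489 -0.2664  2.964 ] 111.7
```

View pics/c2.png

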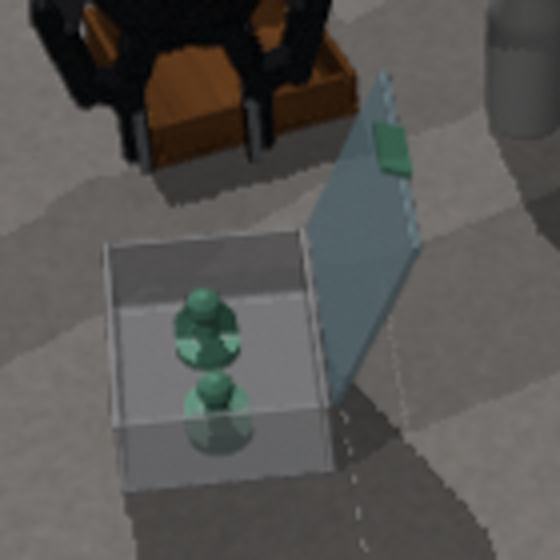

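Both pacifiers stand in the case at crop (207,335) and (217,415), and the lid is open. Next is the clip, gripped at (0.4626,-0.2687) with jaw yaw −1.757.

Emit:
apply_moves:
  commands:
    - [[5,-2,40,0.15,0,0,44],[5,-4,80,0.3,0,0,44],[5,-8,127,0.45,-0.004,-0.004,44],[5,-8,170,0.6,-0.004,-0.004,44],[5,-8,215,0.75,-0.006,-0.006,44],[10,-10,260,0.9,-0.008,-0.008,44],[12,-12,310,1.05,-0.009,-0.007,44],[14,-14,350,1.2,-0.01,-0.006,40],[14,-14,366,1.35,-0.011,-0.005,40],[14,-14,366,1.5,-0.012,-0.004,40],[14,-14,366,1.65,-0.012,-0.004,40],[14,-14,366,1.788,-0.012,-0.004,40],[14,-14,366,1.788,-0.012,-0.004,40],[55,-14,366,1.788,-0.012,-0.004,40],[95,-14,366,1.788,-0.012,-0.004,40],[95,-14,366,1.788,-0.012,-0.004,40],[95,-14,366,1.788,-0.012,-0.004,40]]

```text
clock: 20.3
position: [0.4618, -0.268, 0.0683]
ee_rot: [[-0.004, -0.183, -0.983], [-0.0, -0.983, 0.183], [-1.0, 0.001, 0.003]]
wrist_force: [-0.2, -0.3, 1.0]
gripper_width: 0.0404
```

```bash
python3 rel.py .4626,-.269,.03,-1.757 .4626,-.269,-.012,-1.757
```

```text
t 20.3 p [ 0.4618 -0.268   0.0683] yaw -1.755 w 0.0404 F [-0.2 -0.3  1. ] q7 -0.7
.4626,-.269,.03,-1.757 [38.3  0.8 -1.1] [ 0.002  0.003 -0.001]
.4626,-.269,-.012,-1.757 [80.3  0.8 -1.3] [ 0.002  0.003 -0.001]
```

Emit:
apply_moves:
  commands:
    - [[20,1,-1,0.002,0.003,0,40],[40,1,-1,0.002,0.003,0,40],[60,1,-1,0.002,0.003,0,40],[70,1,-1,0.002,0.003,0,38],[76,1,-1,0.002,0.003,0,36],[76,1,-1,0.002,0.003,0,36],[76,1,-1,0.002,0.003,0,12],[76,1,-1,0.002,0.003,0,12],[76,1,-1,0.002,0.003,0,12],[76,1,-1,0.002,0.003,0,12],[76,1,-1,0.002,0.003,0,12],[76,1,-1,0.002,0.003,0,12]]

```text
clock: 21.5
position: [0.4632, -0.2698, -0.0065]
ee_rot: [[0.001, -0.185, -0.983], [-0.002, -0.983, 0.185], [-1.0, 0.001, -0.002]]
wrist_force: [-0.9, -0.1, 6.7]
gripper_width: 0.0163
```

Emit:
apply_moves:
  commands:
    - [[-15,0,0,0,0,0,12],[-50,0,0,0,0,0,12],[-100,0,0,0,0,0,12],[-150,0,0,0,0,0,12],[-200,0,0,0,0,0,12],[-207,0,0,0,0,0,12],[-207,0,0,0,0,0,12]]

```text
clock: 22.2
position: [0.4636, -0.2706, 0.203]
ee_rot: [[0.006, -0.185, -0.983], [-0.003, -0.983, 0.185], [-1.0, 0.002, -0.006]]
wrist_force: [-0.4, 0.6, -0.7]
gripper_width: 0.0164
```

```bash
python3 rel.py .45,.1,.2,-1.4 .49,.405,.2,-1.28; python3 - <<'E'
from fit import *
S=cam("side");u=w2px(S,observe()["position"]);m=soft(S,*BR,u,25);print(u,m.sum(), soft(S,*BR,(250,388),20).sum())
E
```

```text
t 22.2 p [ 0.4636 -0.2706  0.203 ] yaw -1.757 w 0.0164 F [-0.4  0.6 -0.7] q7 -0.82
.45,.1,.2,-1.4 [   1.7 -361.7   82.1] [-0.357 -0.006 -0.003]
.49,.405,.2,-1.28 [   0.9 -668.8   99.3] [-0.477 -0.006 -0.004]
[253.6462613  321.99637592] 328.0 0.0
```

The clip is held, since its old spot in the image is empty. I'll carry it to the box.

Emit:
apply_moves:
  commands:
    - [[0,-50,12,-0.05,0,0,12],[0,-100,25,-0.1,0,0,12],[0,-150,38,-0.15,0,0,12],[0,-200,50,-0.2,0,0,12],[0,-250,60,-0.25,0,0,12],[0,-300,72,-0.3,0,0,12],[0,-350,82,-0.35,-0.006,-0.003,12],[0,-400,85,-0.4,-0.006,-0.003,12],[0,-450,88,-0.44,-0.006,-0.003,12],[0,-500,91,-0.477,-0.006,-0.003,12],[0,-550,94,-0.477,-0.006,-0.003,12],[0,-600,97,-0.477,-0.006,-0.004,12],[0,-650,99,-0.477,-0.006,-0.004,12],[0,-669,99,-0.477,-0.006,-0.004,12],[0,-669,99,-0.477,-0.006,-0.004,12],[0,-669,99,-0.477,-0.006,-0.004,12],[0,-669,99,-0.477,-0.006,-0.004,12]]

```text
clock: 23.95
position: [0.4894, 0.4038, 0.1991]
ee_rot: [[-0.005, 0.283, -0.959], [0.0, -0.959, -0.283], [-1.0, -0.002, 0.005]]
wrist_force: [-0.0, -0.4, 1.0]
gripper_width: 0.0163
```

```bash
python3 rel.py .49,.405,.06,-1.28 .49,.405,-.001,-1.28
```

```text
t 23.95 p [0.4894 0.4038 0.1991] yaw -1.284 w 0.0163 F [-0.  -0.4  1. ] q7 -1.63
.49,.405,.06,-1.28 [139.1  -0.8  -1.6] [-0.004  0.005  0.002]
.49,.405,-.001,-1.28 [200.1  -0.7  -1.9] [-0.004  0.005  0.002]
```

Emit:
apply_moves:
  commands:
    - [[45,-1,-2,0,0.005,0.002,12],[90,-1,-2,0,0.005,0.002,12],[135,-1,-2,0,0.005,0.002,12],[165,-1,-2,0,0.005,0.002,12],[185,-1,-2,0,0.005,0.002,12],[195,-1,-2,0,0.005,0.002,12],[200,-1,-2,0,0.005,0.002,12],[200,-1,-2,0,0.005,0.002,12],[200,-1,-2,0,0.005,0.002,36],[200,-1,-2,0,0.005,0.002,36],[200,-1,-2,0,0.005,0.002,36],[170,-1,-2,0,0.005,0.002,36],[130,-1,-2,0,0.005,0.002,36],[80,-1,-2,0,0.005,0.002,36],[30,-1,-2,0,0.005,0.002,10],[-20,-1,-2,0,0.005,0.002,0],[-20,-1,-2,0,0.005,0.002,0]]

```text
clock: 25.65
position: [0.496, 0.4063, 0.2284]
ee_rot: [[0.014, 0.284, -0.959], [0.008, -0.959, -0.283], [-1.0, -0.004, -0.015]]
wrist_force: [0.1, -0.7, -1.1]
gripper_width: -0.0001
```

```bash
python3 rel.py .6,.2,.23,-1.28 .615,.134,.22,-1.5; python3 - <<'E'
from h import *
S=cam("side");save(S,"c3.png",(190,90,350,270),3)
E
```

```text
t 25.65 p [0.496  0.4063 0.2284] yaw -1.283 w -0.0001 F [ 0.1 -0.7 -1.1] q7 -1.64
.6,.2,.23,-1.28 [ -1.8 227.3 -41.3] [-0.003 -0.016  0.004]
.615,.134,.22,-1.5 [  7.9 294.9 -36.8] [ 0.217 -0.015  0.005]
```

View pics/c3.png

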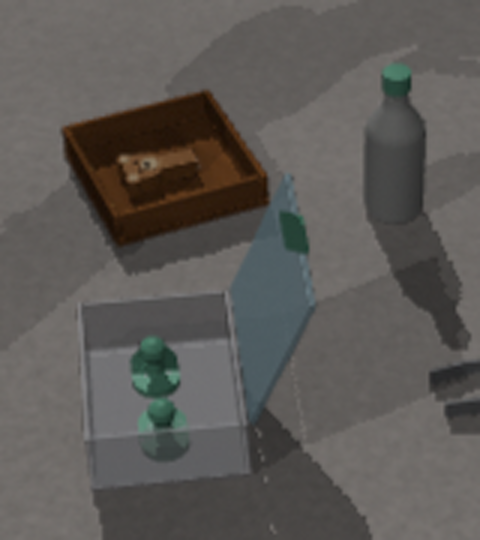

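The clip lies in the box at crop (160,165), both pacifiers are in the case at (155,365) and (163,425), and the lid is open. Now I'll close the lid with shut fingers from behind.

Emit:
apply_moves:
  commands:
    - [[0,45,-20,0,0,0,0],[0,90,-35,0,-0.008,0,0],[0,135,-40,0.05,-0.016,0.004,0],[0,180,-41,0.1,-0.016,0.004,0],[0,227,-41,0.15,-0.016,0.004,0],[0,265,-38,0.2,-0.016,0.004,0],[5,295,-37,0.257,-0.016,0.004,0],[5,295,-37,0.257,-0.016,0.004,0],[5,295,-37,0.257,-0.016,0.004,0],[5,295,-37,0.257,-0.016,0.004,0]]

```text
clock: 26.7
position: [0.6126, 0.1355, 0.218]
ee_rot: [[-0.009, 0.033, -0.999], [-0.0, -0.999, -0.033], [-1.0, 0.0, 0.009]]
wrist_force: [-0.6, 0.8, -0.5]
gripper_width: -0.0003
```

```bash
python3 rel.py .605,.134,.115,-1.54 .56,.134,.115,-1.54 .48,.132,.115,-1.54; python3 - <<'E'
from h import *
T=cam("top"); print(px2w(T,180,190,.13),px2w(T,272,195,.01),px2w(T,266,130,.01))
E
```

```text
t 26.7 p [0.6126 0.1355 0.218 ] yaw -1.538 w -0.0003 F [-0.6  0.8 -0.5] q7 -1.4
.605,.134,.115,-1.54 [103.1   1.3   6.7] [ 0.002  0.009 -0.   ]
.56,.134,.115,-1.54 [103.5  -0.2  51.7] [ 0.002  0.009 -0.   ]
.48,.132,.115,-1.54 [104.2  -0.8 131.7] [ 0.002  0.009 -0.   ]
[0.65890054 0.32583418 0.13      ] [0.6695019  0.11888231 0.01      ] [0.83845748 0.14059429 0.01      ]
```

Emit:
apply_moves:
  commands:
    - [[45,1,3,0,0.009,0,0],[90,1,5,0,0.009,0,0],[103,1,7,0,0.009,0,0],[103,1,20,0,0.009,0,0],[103,0,35,0,0.009,0,0],[103,0,50,0,0.009,0,0],[102,0,62,0,0.009,0,0],[101,0,74,0,0.009,0,0],[100,0,86,0,0.009,0,0],[100,0,98,0,0.009,0,0],[101,0,110,0,0.009,0,0],[102,0,121,0,0.009,0,0],[103,0,132,0,0.009,0,0],[107,0,140,0,0.009,0,0],[112,0,148,0,0.009,0,0],[118,0,156,0,0.009,0,0],[118,0,156,0,0.009,0,0]]

```text
clock: 28.45
position: [0.4534, 0.1304, 0.1003]
ee_rot: [[-0.003, 0.034, -0.999], [-0.0, -0.999, -0.034], [-1.0, 0.0, 0.003]]
wrist_force: [-0.2, -0.1, 0.5]
gripper_width: 0.0
```

```bash
python3 rel.py .44,.131,.08,-1.54 ; python3 - <<'E'
from h import *
S=cam("side");save(S,"c4.png",(190,110,330,270),3)
E
```

```text
t 28.45 p [0.4534 0.1304 0.1003] yaw -1.537 w 0.0 F [-0.2 -0.1  0.5] q7 -1.42
.44,.131,.08,-1.54 [20.3 -1.  13.3] [ 0.003  0.003 -0.   ]
```

View pics/c4.png

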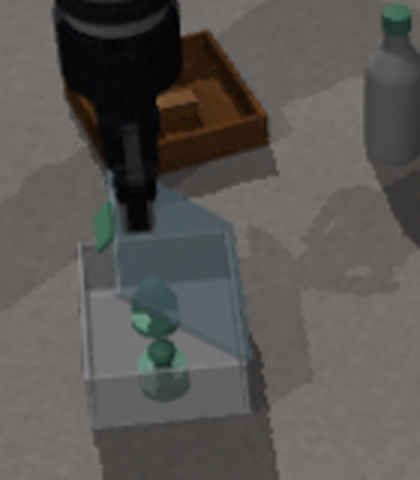

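The lid is now tilted over the case with the fingers on its outer face. I'll press it down.

Emit:
apply_moves:
  commands:
    - [[8,-1,6,0,0,0,0],[16,-1,11,0,0,0,0],[24,-1,15,0,0,0,0],[30,-1,17,0,0,0,0],[36,-1,18,0,0,0,0],[40,-1,18,0,0,0,0],[43,-1,18,0,0,0,0],[43,-1,18,0,0,0,0]]

```text
clock: 29.3
position: [0.4364, 0.1307, 0.0575]
ee_rot: [[-0.002, 0.034, -0.999], [-0.001, -0.999, -0.034], [-1.0, 0.001, 0.002]]
wrist_force: [0.0, -1.2, 0.1]
gripper_width: -0.0
```

Still no resistance, so I'll continue in small steps.

Emit:
apply_moves:
  commands:
    - [[2,0,0,0,0,0,0],[4,0,0,0,0,0,0],[5,0,0,0,0,0,0],[5,0,0,0,0,0,0]]

```text
clock: 29.7
position: [0.4364, 0.1306, 0.0524]
ee_rot: [[-0.002, 0.034, -0.999], [-0.001, -0.999, -0.034], [-1.0, 0.001, 0.002]]
wrist_force: [0.9, 0.0, -0.3]
gripper_width: -0.0002
```

Emit:
apply_moves:
  commands:
    - [[2,0,0,0,0,0,0],[4,0,0,0,0,0,0],[5,0,0,0,0,0,0],[5,0,0,0,0,0,0]]

```text
clock: 30.1
position: [0.4363, 0.1306, 0.0472]
ee_rot: [[-0.002, 0.034, -0.999], [-0.001, -0.999, -0.034], [-1.0, 0.001, 0.002]]
wrist_force: [0.4, -0.1, 1.0]
gripper_width: 0.0001
```

Emit:
apply_moves:
  commands:
    - [[2,0,0,0,0,0,0],[4,0,0,0,0,0,0],[4,0,0,0,0,0,0]]

```text
clock: 30.4
position: [0.436, 0.1305, 0.0429]
ee_rot: [[-0.002, 0.034, -0.999], [-0.001, -0.999, -0.034], [-1.0, 0.001, 0.002]]
wrist_force: [-0.4, 1.1, -0.1]
gripper_width: 0.0001
```

Emit:
apply_moves:
  commands:
    - [[2,0,0,0,0,0,0],[3,0,0,0,0,0,0],[3,0,0,0,0,0,0]]

```text
clock: 30.7
position: [0.4359, 0.1305, 0.0398]
ee_rot: [[-0.003, 0.034, -0.999], [-0.002, -0.999, -0.034], [-1.0, 0.002, 0.003]]
wrist_force: [-0.6, -0.1, -0.6]
gripper_width: -0.0002
```

```bash
python3 - <<'E'
from fit import *
S=cam("side");c=S["color"]
h=cv2.cvtColor(c,cv2.COLOR_RGB2HSV)
m=soft(S,*MINT,(215,205),30);a=np.argwhere(m>0);print(len(a),a.mean(0)[::-1] if len(a) else 0)
for z in(.055,.06,.065,.07,.08):print(z,w2px(S,[.411,.129,z]).round(1))
E
```

```text
286 [237.01748252 215.82167832]
0.055 [218.3 211.4]
0.06 [218.  209.7]
0.065 [217.8 207.9]
0.07 [217.5 206.1]
0.08 [217.  202.5]
```

Emit:
apply_moves:
  commands:
    - [[2,0,0,0,0,0,0],[3,0,0,0,0,0,0],[3,0,0,0,0,0,0]]

```text
clock: 31.05
position: [0.4358, 0.1305, 0.0367]
ee_rot: [[-0.003, 0.034, -0.999], [-0.002, -0.999, -0.034], [-1.0, 0.002, 0.003]]
wrist_force: [-1.0, 0.1, -1.0]
gripper_width: 0.0001
```

```bash
cat > tab.py <<'E'
from fit import *
S=cam("side");m=soft(S,*MINT,(222,205),32)
n,l,st,ce=cv2.connectedComponentsWithStats((m>0).astype(np.uint8))
for i in range(1,n):
    if st[i,4]>8: print(st[i],ce[i].round(1))
E
python3 tab.py
```

```text
[214 204   3  17  31] [215.4 211.1]
[240 204  10  19  86] [245.1 213.2]
[236 223  16  10  72] [245.  228.3]
```

Emit:
apply_moves:
  commands:
    - [[2,0,0,0,0,0,0],[3,0,0,0,0,0,0],[3,0,0,0,0,0,0]]

```text
clock: 31.4
position: [0.4361, 0.1305, 0.0346]
ee_rot: [[-0.003, 0.034, -0.999], [-0.001, -0.999, -0.034], [-1.0, 0.001, 0.003]]
wrist_force: [-2.7, -0.7, 9.7]
gripper_width: -0.0001
```

```bash
python3 tab.py; python3 rel.py
```

```text
[215 206   2  16  27] [215.6 212.9]
[239 226  11   7  25] [245.  230.2]
t 31.45 p [0.4361 0.1305 0.0346] yaw -1.537 w 0.0002 F [-2.4 -0.2  8.6] q7 -1.35
```

Force has risen to 9.7 N. I'll press 1 mm more, then retreat upward.

Emit:
apply_moves:
  commands:
    - [[1,0,0,0,0,0,0],[2,0,0,0,0,0,0],[2,0,0,0,0,0,0]]

```text
clock: 31.75
position: [0.436, 0.1306, 0.0343]
ee_rot: [[-0.004, 0.033, -0.999], [0.001, -0.999, -0.033], [-1.0, -0.002, 0.004]]
wrist_force: [-6.0, 0.1, 18.8]
gripper_width: 0.0001
```

Emit:
apply_moves:
  commands:
    - [[-10,0,0,0,0,0,0],[-40,0,0,0,0,0,0],[-90,0,0,0,0,0,0],[-130,0,0,0,0,0,0],[-160,0,0,0,0,0,0],[-160,0,0,0,0,0,0],[-160,0,0,0,0,0,0]]

```text
clock: 32.45
position: [0.4369, 0.1307, 0.1946]
ee_rot: [[-0.004, 0.034, -0.999], [0.003, -0.999, -0.034], [-1.0, -0.003, 0.003]]
wrist_force: [-0.4, -0.7, -1.0]
gripper_width: 0.0001
```

```bash
python3 tab.py; python3 rel.py; python3 - <<'E'
from h import *
S=cam("side");save(S,"c5.png",(170,90,450,310),2.7)
print([((w2px(S,[x,y,.055])-[170,90])*2.7).round().tolist() for x,y in((.408,.197),(.41,.059))])
E
```

```text
[215 205   2  17  29] [215.5 212.8]
[240 231  12   2  15] [245.3 231.7]
t 32.5 p [0.436  0.1305 0.1937] yaw -1.537 w -0.0002 F [-0.   0.6 -0.7] q7 -1.58
[[123.0, 270.0], [132.0, 393.0]]
```

View pics/c5.png

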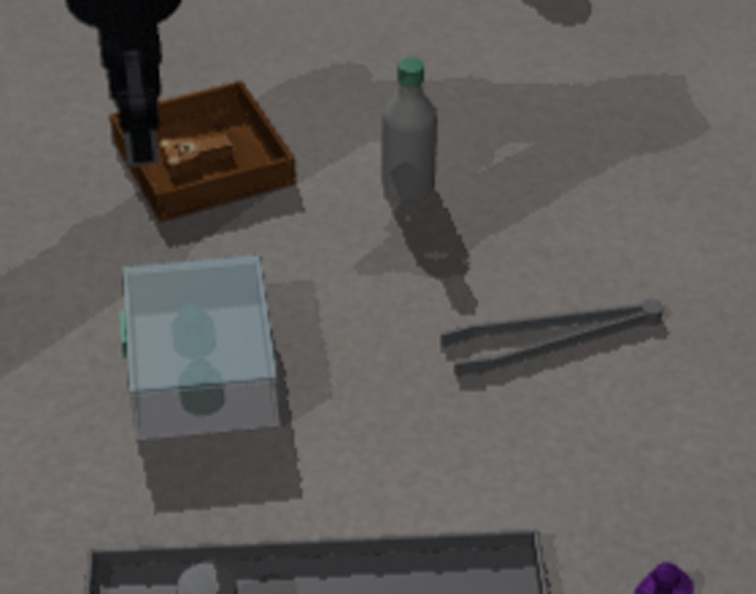

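The lid lies flush on the rim, with its free edge at crop x 123–132 as predicted for shut. Both pacifiers are visible inside at (193,333) and (202,390), and the clip is in the box at (198,155). The lotion, tongs and jar are in place and the gripper is clear, so I'm handing in.

```bash
python3 -c "
from bench import close_job
print(close_job())"
```

```text
the job is handed in; nothing more can be done
None
```

I put both mint pacifiers in the clear case and the bear clip in the wooden box. I then closed the lid by pulling it over from behind and pressing it down, and handed the job in at about 32.5 s.

**Last checks:**
- **Lid:** it lies flush with the rim. The press ended on a hard stop at about 19 N, and the tab stayed put after I let go. I judged it shut by picture and force only, as there is no angle readout.
- **Pacifiers and clip:** both pacifiers stand in the case and the clip lies in the box. No pacifier was over the bare dresser except while held.
- **Bystanders:** the lotion bottle, tongs and jar look undisturbed in the last picture. I did not measure their positions again.
- **Robot:** the gripper was clear of everything, with the wrist force back to about zero.

**What went wrong on the way:** the first three closings at pacifier 1 missed. With the fingers closed to about 30 mm, the tips sat roughly 17–20 mm higher than the TCP figure suggested. I found the right depth in small steps, and the later grasps and the lid press allowed for it.

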